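Set a sawing length with a flip stop

ROBOT

A 6-joint arm with a two-finger parallel gripper is mounted at the origin on a cart in front of the work surface, level with it; the furniture and walls round the work are solid. World frame = base frame: x ahead of the robot, y to its left, z up, the work surface at z = 0. Lengths are in mm, angles in degrees, forces in N, time in s.
With the tool pointing down it reaches from about 325 to 900 mm from the base axis. Payload 3.5 kg.
Tool frame: the origin (TCP) lies between the finger pads; the fingertips stand 25 mm ahead of it and the grasp point (between the pads) lies 6 mm ahead of it (robot.nose_length is the distance from the TCP to the fingertips, in mm); z points along the fingers, y is the line along which they close (so a half turn about z gives the same grasp; the last joint's range is limited). The gripper opens to 85 mm and grips with 20 to 120 N. Pads are 22 mm wide; open, the fingers measure 114 mm over their backs; the gripper's body (76 mm by 85 mm) begins 54 mm behind the grasp point. The pads swing forward as they close: fully open they stand 13 mm farther back than shut.
Start: joints at [-77.487, 15.837, -1.513, 72.651, 0, 84.076], TCP at [197.66, -592.919, 256.313] pointing down, gripper open.
Joint ranges: [-178.77, 178.77], [-48.84, 107.48], [-61.69, 71.31], [-111.58, 123.2], [-90, 87.43], [-180, 180]. Speed limits (degrees/s): [147.25, 147.25, 180, 180, 180, 180].

INTERFACE

Orientations are given as a 3x3 rotation matrix whose columns are the frame's x, y, z axes.
In Python, from plant import robot gives the robot as it stands.
- The arm moves only by the tool servo_tool, never from a script. Its argument "commands" is a list of rows, each a list of 3 entries, a list of its own where there are three numbers: the shift along the tool's x, y, z in mm, then the turn, a rotation vector about the tool's x, y, z in degrees, then the opening in per cent of the stroke, from 0 (shut) to 100 (fully open). In form: [[[x, y, z], [wx, wy, wz], gripper], ...]. A call has 1 to 10 rows; each row shifts and turns the commanded pose from where the row before left it, along the tool's axes as they then stand; what a row does not reach is not made up. A row lasts 1/12 s, in which the tool goes at most 41.7 mm and 7.16 degrees, less where a joint would pass 70% of its speed; a pose out of reach is approached as far as the arm can. A call is refused whole if a number of a shift passes 41.7 or a number of a turn 7.16, either way. A call with a gripper value outside its range is refused whole. The fingers move at their own pace and stop on an object; "force" is the grip in N (left out, the last holds). Time passes only in rows, so rows that do not move let the fingers close. It gives the time, the measured TCP pose, the force, the opening and the grip force at its end, in the units of the state.
- robot.read_state(): the state, without advancing time (a new reading comes with each control period).
- robot.camera(name): name is "scene" or "top" or "wrist"; returns (picture, depth): 400x640x3 uint8, red, green, blue; 400x640 float32, mm along the optical axis (not along the pixel's ray), 0 where there is no reading.
- robot.camera_info(name): a dict with "camera_matrix" (3x3 intrinsics, pixels), "view" (4x4, takes a point from world to camera coordinates). Camera axes: x right, y up, looking along -z (the intrinsics and any distortion apply to the point x, -y, -z); pixel columns grow to the right and rows downward; lengths in mm; the calibration is good to about 2 mm. A picture is of the moment at which its call begins: read the wrist's pose just before it. camera_info takes no time and is no camera call; for the wrist camera it gives the pose at the moment of the call.
- robot.close_job(): hands the job in; it is judged then, once.
The state is a dict: "t": time; "joints": joint angles; "qd": joint speeds; "effort": joint torques, N m; "position": TCP position; "orientation": TCP orientation; "wrist_force": force on the tool from outside, world axes, zero at the start; "torque": the same for the moment, N m; "opening": finger opening in mm; "grip_force": force on a finger pad.
Only numpy, scipy, OpenCV 4.12 (cv2) and the standard library are available. Lean on these libraries where they do the work, as an engineer would, in place of code of your own. Each camera call takes 0.05 s, during which the arm holds its last target. There are 200 camera calls.

TASK

Set the timber block up for sawing on the crosscut board: flip the fence's hinged stop fully down into the path, then bring the block flat along the fence and slide it along until its end bears on the stop. Hold it against the stop for about half a second with a steady push of some 10 N, no harder, so that the stop keeps its setting, and leave it lying there, touching both stop and fence. Leave the offcut and the marker where they are.

Things in the scene. Friction and masses are not known exactly. Their poses are not given: they have to be found in the camera images.
- jig: Crosscut board screwed to the bench: ply base 170 (x) x 300 (y) x 12 mm, aluminium fence along its far edge. Origin: centre of its underside; x square to the fence, away from the robot; y along the fence, leftward. Base top z = 12 mm. Fence 28 mm thick, full length; its working face looks to -x at x = 45 mm; its top is at z = 60 mm. The thin dark line across base and fence is the saw kerf.
- stop_carriage: Dark steel carriage of the flip stop with a black thumb knob, 48 x 44 x 29 mm, on top of the fence, set anywhere along it. Origin: on the fence's top (jig x = 59, z = 60 mm), mid-width; axes as the jig's. The knob clamps it: pushed along the fence with 24 N it slips, so keep the block's push on it under 18 N; press the flag down with 15 N at most.
- stop_flag (a joint): Angle of the aluminium flag on its hinge: 0 = fully down on its end stop, 1.5 to 1.9 = flipped up, as found. Stiff hinge (0.08 N m): it stays where it is left. Up, its arm stands about upright and its leg points to jig -x. Draw it over by its arm's back, 26 mm or more above the hinge line, then press the arm down; pressed straight down from up it binds.
- stop_hinge (a point): Middle of the flag's hinge line (parallel to jig y), 2 mm to -x of and 22 mm above the carriage's origin, 82 mm over the bench. Flag when down: an L, 18 mm wide in y; a level arm, 10 mm thick, reaches 46 mm to -x from the hinge (arm top 5 mm above the hinge line); at its end a leg, 22 to 46 mm from the hinge, hangs to 6 mm over the base.
- stop_face (a point): Centre of the steel strike pad (16 x 30 mm, 2 mm proud) on the leg's +y side, which the block's end must meet; it moves with the flag. Flag down: 36 mm to -x, 11 mm to +y and 24 mm below the carriage's origin (jig x = 23, z = 36 mm), at the middle of the block's end once the block lies along the fence.
- stock: The timber block, 45 (x) x 120 (y) x 45 mm, 0.1 to 0.2 kg: the larger of the two pieces of wood, loose on the board, 20 to 45 mm off the fence, to the left (+y) of the stop, a little skewed. Origin: centre of its underside; y along its length, roughly jig y. Home, its origin is at jig x = 22.5 mm, 60 mm to +y of the strike pad.
- offcut: Small loose wood offcut, 40 x 65 x 22 mm, near the front right corner of the board; to be left alone. Origin: centre of its underside.
- marker: Loose black marker pen, 127 mm long, 17 mm thick, on the bench to the right of the board; to be left alone. Origin: centre of its underside. Fixed things near it: the blue vice (x 0.36 to 0.59, y -0.08 to 0.04 m, up to z = 0.13 m), and over the bench a shut wall cabinet (x beyond 0.48, y -0.45 to -0.13, z 0.45 to 0.79 m): swing the arm in clear of both.

How it is judged (in metres and radians):
On the way, in this order (a step that is already met when the one before it is completed fails the run):
1. the flag is flipped fully down (value of joint stop_flag below 0.05 rad), for 0.3 s.
2. with the flag down, the block is held against the stop with at least 6 N (value of joint stop_flag below 0.05 rad and contact force between stock and stop_carriage above 6 N), for 0.25 s.
At the end, for the whole second after the job is handed in: The flag is fully down (within 0.05 rad), and the block lies still and flat on the board, its side along the fence (gap under 1.5 mm, within 0.025 rad of parallel), its end on the strike pad (gap under 1.5 mm) (value of joint stop_flag below 0.05 rad and y of stock in the frame of stop_face between 0.0585 and 0.0615 m and x of stock in the frame of jig above 0.021 m and angle between the y axis of stock and the y axis of jig, either way round below 0.025 rad and angle between stock's own z axis and vertical below 0.03 rad and height (world z) of stock below 0.014 m and linear speed of stock below 0.005 m/s); the robot touches nothing.
It fails at once if the block is driven against the stop with more than 18 N (contact force between stock and stop_carriage above 18 N).
It fails at once if the tool presses on the stop or its flag with more than 25 N (contact force between the fingers and stop_carriage above 25 N).
It fails at once if the stop is shifted along its rail by more than 1.5 mm (distance of stop_carriage from where it was at the start of the episode above 0.0015 m).
It fails at once if the offcut is moved by more than 15 mm (distance of offcut from where it was at the start of the episode above 0.015 m).
It fails at once if the marker is moved by more than 15 mm (distance of marker from where it was at the start of the episode above 0.015 m).
It also fails if it takes over 72 s, if anything falls off the work surface, if the arm or the gripper's body presses on something with over 40 N, if the wrist force passes 120 N, or if a joint passes its speed limit or range.

## Working session

There is one attempt and no reset: what is moved stays moved. The work goes in short steps, Python scripts to look and compute and a tool call to move; the robot and the scene stay as the last step left them, time stands still between calls to the robot, and variables do not carry over. Pictures are saved under pics/ and viewed, at most 10 in all, crops included, and the job is handed in when it is done.

Besides the shell and the picture viewer there is one more tool, called after ">>>" as name([rows], argument=value, ...), one row to a line, values as JSON. servo_tool: Moves the arm, as the interface text tells. Its arguments: {"type":"object","properties":{"commands":{"type":"array","items":{"type":"array"}},"force":{"type":"number"}},"required":["commands"]}

```bash
mkdir -p pics; cat > h.py <<'E'
import numpy as np, cv2
from plant import robot
def grab(n):
    info=robot.camera_info(n); im,d=robot.camera(n)
    return im,d,np.array(info["camera_matrix"]),np.array(info["view"])
def cloud(d,K,V):
    v,u=np.mgrid[0:d.shape[0],0:d.shape[1]]
    p=np.stack([(u-K[0,2])*d/K[0,0],-(v-K[1,2])*d/K[1,1],-d,np.ones_like(d)],-1)
    return (p@np.linalg.inv(V).T)[...,:3]
E
python3 - <<'E'
from h import *
for n in("top","scene"):
    im,d,K,V=grab(n); cv2.imwrite(f"pics/{n}0.png",im[...,::-1]); np.savez(f"{n}0.npz",im=im,d=d,K=K,V=V)
    print(n,np.linalg.inv(V)[:3,3],K[0,0])
s=robot.read_state();print({k:np.round(s[k],3) for k in("t","position","orientation","wrist_force","opening")})
E
```

```text
top [369.19170346  71.07007574 914.16592245] 462.61942668572766
scene [-167.30827247  690.53142002  648.72571434] 438.6008434487687
{'t': np.float64(0.1), 'position': array([ 197.509, -592.261,  255.235]), 'orientation': array([[ 0.949,  0.316, -0.   ],
       [ 0.316, -0.949,  0.002],
       [ 0.   , -0.002, -1.   ]]), 'wrist_force': array([-0.077,  0.186, -0.737]), 'opening': np.float64(85.141)}
```

View pics/top0.png

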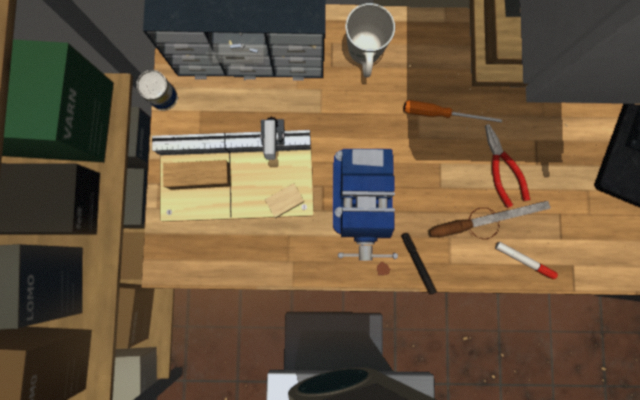

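View pics/scene0.png

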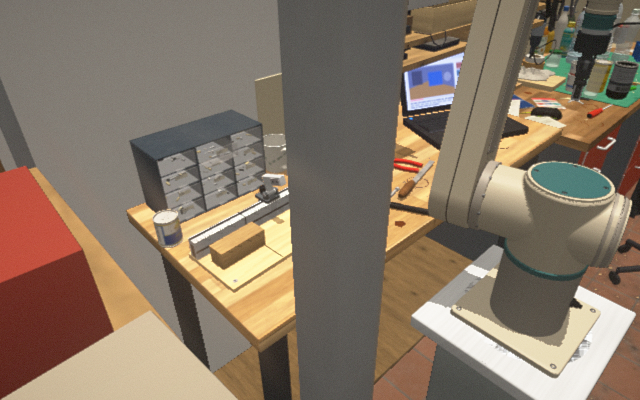

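Top view: board at cols 160–312, fence at rows 132–152, stop near (270,138), block at (196,174), offcut at (285,200), marker at (418,263). The scene view shows the block and fence left of the pillar. Next I'll measure them from depth.

```bash
python3 - <<'E'
from h import *
z=np.load("top0.npz"); im,d,K,V=[z[k] for k in("im","d","K","V")]
P=cloud(d,K,V); hsv=cv2.cvtColor(im,cv2.COLOR_RGB2HSV)
np.set_printoptions(precision=1,suppress=True,linewidth=180)
for n,(u,v) in dict(bench=(240,250),base=(200,205),fence=(200,143),block=(196,170),stopw=(268,140),knob=(277,135),off=(285,200)).items(): print(n,P[v,u],im[v,u],hsv[v,u])
roi=np.zeros(d.shape,bool); roi[110:225,150:320]=1
def rect(m,name):
    m=cv2.morphologyEx((m&roi).astype(np.uint8),cv2.MORPH_OPEN,np.ones((3,3)))
    n,l,s,c=cv2.connectedComponentsWithStats(m); k=1+np.argmax(s[1:,4]); q=P[l==k]
    r=cv2.minAreaRect(q[:,:2].astype(np.float32)); print(name,s[k],"c",np.array(r[0]),"size",np.array(r[1]),"ang",r[2],"z",np.median(q[:,2]))
    print(cv2.boxPoints(r).ravel())
Z=P[...,2]
rect((Z>6)&(Z<75)&(P[...,0]>350),"jig")
rect((Z>50)&(Z<70)&(P[:,:,0]<470),"block")
rect((Z>52)&(Z<68)&(np.mgrid[0:400,0:640][0]<157),"fence")
rect((Z>28)&(Z<40)&(np.mgrid[0:400,0:640][1]>240)&(P[...,0]<470),"offcut")
rect(Z>75,"stop")
q=P[110:165,255:295].reshape(-1,3); q=q[q[:,2]>70]
for a in range(75,160,10):
    k=q[(q[:,2]>=a)&(q[:,2]<a+10)]
    if len(k): print(a,len(k),k.min(0),k.max(0))
c=cv2.resize(im[105:225,150:320,::-1],None,fx=4.5,fy=4.5,interpolation=cv2.INTER_CUBIC); cv2.imwrite("pics/topcrop.png",c)
E
```

```text
bench [381.6 217.9   1.8] [160 118  70] [ 16 143 160]
base [468.3 298.    9.9] [216 202 140] [ 24  90 216]
fence [580.8 291.   58. ] [217 222 223] [ 95   7 223]
block [529.  296.4  57.4] [166 127  78] [ 17 135 166]
stopw [567.9 154.2 138.6] [198 197 196] [ 15   3 198]
knob [589.3 143.1  92.2] [159 162 164] [102   8 164]
off [477.8 129.9  32.3] [209 183 135] [ 19  90 209]
jig [  152   119   162   103 12709] c [531.4 228.9] size [182.1 299.1] ang 3.1462998390197754 z 13.585943583049811
[432.2 373.2 448.7  74.6 630.5  84.6 614.  383.2]Traceback (most recent call last):
  File "<stdin>", line 14, in <module>
  File "<stdin>", line 9, in rect
    return _wrapfunc(a, 'argmax', axis=axis, out=out, **kwds)
    return bound(*args, **kwds)
ValueError: attempt to get argmax of an empty sequence
```

```bash
python3 - <<'E'
from h import *
z=np.load("top0.npz"); im,d,K,V=[z[k] for k in("im","d","K","V")]
P=cloud(d,K,V)
np.set_printoptions(precision=1,suppress=True,linewidth=180)
R,C=np.mgrid[0:400,0:640]
roi=(R>110)&(R<225)&(C>150)&(C<320)
def rect(m,name):
    m=cv2.morphologyEx((m&roi).astype(np.uint8),cv2.MORPH_OPEN,np.ones((3,3)))
    n,l,s,c=cv2.connectedComponentsWithStats(m)
    if n<2: print(name,"none");return
    k=1+np.argmax(s[1:,4]); q=P[l==k]
    r=cv2.minAreaRect(q[:,:2].astype(np.float32)); print(name,s[k],"c",np.array(r[0]),"size",np.array(r[1]),"ang",r[2],"z",np.median(q[:,2]))
    print("   ",cv2.boxPoints(r).ravel())
Z=P[...,2]
rect((Z>52)&(Z<64)&(R>156)&(C<240),"block")
rect((Z>52)&(Z<64)&(R<157)&(C<255),"fenceL")
rect((Z>8)&(Z<18)&(R>150),"base")
rect((Z>28)&(Z<40)&(C>250)&(R>175),"offcut")
q=P[110:165,250:300].reshape(-1,3)
for a in range(70,170,10):
    k=q[(q[:,2]>=a)&(q[:,2]<a+10)]
    if len(k): print(a,len(k),k.min(0),k.max(0))
c=cv2.resize(im[105:225,150:320,::-1],None,fx=4.5,fy=4.5,interpolation=cv2.INTER_CUBIC); cv2.imwrite("pics/topcrop.png",c)
E
```

```text
block [ 163  160   65   27 1529] c [522.8 298.8] size [ 45.9 120.8] ang 3.9745781421661377 z 56.73255653451133
    [495.7 357.4 504.1 236.9 549.9 240.1 541.5 360.6]
fenceL [ 152  133  103   19 1547] c [583.9 284.9] size [ 29.2 193. ] ang 3.018228530883789 z 59.85185794280392
    [564.2 380.5 574.4 187.8 603.5 189.3 593.4 382.1]
base [ 161  151  153   71 7211] c [508.1 227.5] size [130.8 298.6] ang 3.077228546142578 z 11.832620388592431
    [434.8 373.1 450.9  74.8 581.4  81.9 565.4 380.1]
offcut [266 185  37  32 700] c [477.3 131.3] size [40.5 65. ] ang 30.367021560668945 z 33.925698234788285
    [443.4 149.1 476.2  93.1 511.2 113.5 478.3 169.6]
70 103 [577.6 131.6  70. ] [626.1 175.6  79. ]
80 124 [579.8 132.5  80.8] [625.1 174.7  90. ]
90 15 [589.2 137.8  90.1] [621.5 168.7  97.1]
110 7 [589.1 144.3 111.6] [604.1 145.4 119.9]
120 120 [536.9 142.3 120.3] [608.5 161.8 129.8]
130 211 [536.4 141.8 130. ] [593.  162.4 139.9]
140 110 [540.8 142.8 140. ] [565.9 162.  147.1]
```

View pics/topcrop.png

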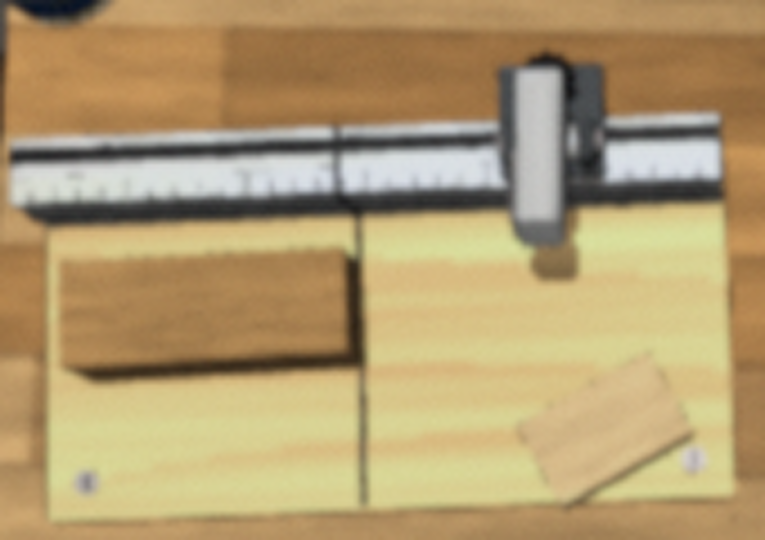

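Crop: the flag is up on the carriage at (540,140), with its leg toward the viewer. The block's near-left corner is at (60,365) and it is clear of the stop. I'll check clearances around the work, then swing in at a small radius.

```bash
python3 - <<'E'
from h import *
np.set_printoptions(precision=0,suppress=True,linewidth=180)
z=np.load("top0.npz"); P=cloud(z["d"],z["K"],z["V"]).reshape(-1,3)
for n in("scene",):
    w=np.load(n+"0.npz"); P=np.vstack([P,cloud(w["d"],w["K"],w["V"]).reshape(-1,3)])
for x0 in range(360,761,40):
    r=[]
    for y0 in range(-200,521,40):
        k=P[(abs(P[:,0]-x0)<20)&(abs(P[:,1]-y0)<20),2]; r.append(k.max() if len(k) else -99)
    print(x0,np.array(r))
E
```

```text
360 [  5.  18.  20.  98.  89.  82.  54. 914.   5.   5.   5.   5.   5.   5.   5.   4. -99. -99. -99.]
400 [ 25.  26.  21. 117. 119. 116. 113.   4.   4.   7.   5.   5.   5.   4.   5.   4. -99. -99. -99.]
440 [ 29.  29.   5. 121. 123. 122. 121.  16.  36.  37.  16.  17.  16.  16.  16.   5. -99. -99. -99.]
480 [  4.   5.   5. 119. 122. 122. 120.  36.  38.  38.  18.  16.  56.  61.  60.   5. -99. -99. -99.]
520 [569. 626.   5. 121. 122. 121. 120.  16.  37. 141.  16.  61.  62.  61.  61.   5. -99. -99. -99.]
560 [  5. 626. 607. 104. 106. 107. 103.  59.  71. 147.  63.  64.  64.  64.  63.  61. -99. -99. -99.]
600 [  5. 560. 555.   5.   5.   6.  16.  65.  91. 135.  63.  64.  63.  63.  64.  60. -99. -99. -99.]
640 [345. 491. 480.   4.   6.   4.   4.   4.  73.  91.   5.   6.   4.   4.  73.  71. -99. -99. -99.]
680 [368. 382.  29.   5.   4.   5.   4.   4.   4. 187. 188. 186.   5.   4.  74.  74. -99. -99. -99.]
720 [  6. 357.   4.   5.  86.  85. 194. 194. 194. 195. 194. 196. 195. 194. 194.  74. -99. -99. -99.]
760 [  4. 289.   4.  96.  96.  96. 193. 196. 195. 195. 195. 196. 195. 197. 195.   4. -99. -99. -99.]
```

>>> servo_tool([
  [[0,-20,0],[0,0,0],0],
  [[0,-38,0],[0,0,0],0],
  [[0,-40,0],[0,0,0],0],
  [[0,-40,0],[0,0,0],0],
  [[0,-40,0],[0,0,0],0],
  [[0,-17,0],[0,0,0],0],
])

```text
t: 0.6
position: [134.8, -402.3, 254.9]
orientation: [[0.949, 0.316, -0.001], [0.316, -0.949, 0.006], [0.001, -0.006, -1.0]]
wrist_force: [0.3, -0.2, 0.2]
opening: 12.1
grip_force: 0.0
```

>>> servo_tool([
  [[20,-0.5,0],[0,0,-2.7],0],
  [[38.5,-1.8,0],[0,0,-5.3],0],
  [[38.5,-1.8,0],[0,0,-5.3],0],
  [[38.5,-1.8,0],[0,0,-5.3],0],
  [[38.5,-1.8,0],[0,0,-5.3],0],
  [[38.5,-1.8,0],[0,0,-5.3],0],
  [[38.5,-1.8,0],[0,0,-5.3],0],
  [[38.5,-1.8,0],[0,0,-5.3],0],
  [[38.5,-1.8,0],[0,0,-5.3],0],
  [[38.5,-1.8,0],[0,0,-5.3],0],
])

```text
t: 1.43
position: [394.0, -161.1, 256.1]
orientation: [[0.357, 0.934, 0.0], [0.934, -0.357, -0.0], [0.0, 0.0, -1.0]]
wrist_force: [1.0, -1.0, -0.1]
opening: 0.1
grip_force: 0.0
```

>>> servo_tool([
  [[38.5,-1.8,0],[0,0,-5.3],0],
  [[38.5,-1.8,0],[0,0,-5.3],0],
  [[38.5,-1.8,0],[0,0,-5.3],0],
  [[38.5,-1.8,0],[0,0,-5.3],0],
  [[38.5,-1.8,0],[0,0,-5.3],0],
  [[38.5,-1.8,0],[0,0,-5.3],0],
  [[25,-1,0],[0,0,-5.3],0],
  [[0,0,0],[0,0,-3.0],0],
])

```text
t: 2.1
position: [406.5, 92.8, 255.8]
orientation: [[-0.334, 0.943, -0.002], [0.943, 0.334, 0.002], [0.002, -0.001, -1.0]]
wrist_force: [0.0, -0.9, 0.1]
opening: 0.0
grip_force: 0.0
```

>>> servo_tool([
  [[0,0,0],[0,0,-7],0],
  [[0,0,0],[0,0,-7],0],
  [[0,0,0],[0,0,-7],0],
  [[0,0,0],[0,0,-7],0],
  [[0,0,0],[0,0,-7],0],
  [[0,0,0],[0,0,-7],0],
  [[0,0,0],[0,0,-7],0],
  [[0,0,0],[0,0,-7],0],
  [[0,0,0],[0,0,-7],0],
  [[0,0,0],[0,0,-7],0],
])

```text
t: 2.93
position: [407.9, 89.1, 255.8]
orientation: [[-1.0, 0.012, -0.001], [0.012, 1.0, -0.0], [0.001, -0.0, -1.0]]
wrist_force: [0.2, 0.2, 0.0]
opening: -0.2
grip_force: 0.0
```

```bash
python3 - <<'E'
from h import *
np.set_printoptions(precision=1,suppress=True,linewidth=180)
s=robot.read_state();o=s["orientation"];print(s["t"],s["position"],np.degrees(np.arctan2(o[1][0],o[0][0])),o[2],s["joints"],s["wrist_force"],robot.nose_length)
z=np.load("top0.npz"); P=cloud(z["d"],z["K"],z["V"])
for v in(50,100,150,200,260): print([list(np.round(P[v,u])) for u in(5,40,80,105,115,125,140)])
E
```

```text
2.9333 [407.9  89.1 255.8] 179.284867764031 [ 0. -0. -1.] [  3.4  -5.6 -25.2  70.4  -0.    4.1] [0.2 0.2 0. ] 25.0
[[np.float64(690.0), np.float64(568.0), np.float64(208.0)], [np.float64(805.0), np.float64(669.0), np.float64(-42.0)], [np.float64(897.0), np.float64(691.0), np.float64(-242.0)], [np.float64(849.0), np.float64(574.0), np.float64(-134.0)], [np.float64(868.0), np.float64(568.0), np.float64(-173.0)], [np.float64(898.0), np.float64(573.0), np.float64(-239.0)], [np.float64(897.0), np.float64(532.0), np.float64(-236.0)]]
[[np.float64(613.0), np.float64(571.0), np.float64(193.0)], [np.float64(693.0), np.float64(659.0), np.float64(-41.0)], [np.float64(720.0), np.float64(614.0), np.float64(-114.0)], [np.float64(761.0), np.float64(613.0), np.float64(-233.0)], [np.float64(775.0), np.float64(605.0), np.float64(-274.0)], [np.float64(776.0), np.float64(580.0), np.float64(-275.0)], [np.float64(898.0), np.float64(679.0), np.float64(-628.0)]]
[[np.float64(615.0), np.float64(820.0), np.float64(-181.0)], [np.float64(610.0), np.float64(719.0), np.float64(-154.0)], [np.float64(610.0), np.flo
[... 413 characters left out ...]
, np.float64(628.0), np.float64(-175.0)], [np.float64(508.0), np.float64(613.0), np.float64(-271.0)], [np.float64(509.0), np.float64(587.0), np.float64(-270.0)], [np.float64(512.0), np.float64(570.0), np.float64(-292.0)], [np.float64(540.0), np.float64(621.0), np.float64(-528.0)]]
[[np.float64(356.0), np.float64(688.0), np.float64(-18.0)], [np.float64(356.0), np.float64(659.0), np.float64(-87.0)], [np.float64(355.0), np.float64(659.0), np.float64(-257.0)], [np.float64(355.0), np.float64(601.0), np.float64(-268.0)], [np.float64(356.0), np.float64(575.0), np.float64(-265.0)], [np.float64(352.0), np.float64(687.0), np.float64(-603.0)], [np.float64(353.0), np.float64(635.0), np.float64(-594.0)]]
```

>>> servo_tool([
  [[0,0,0],[0,0,-3.8],0],
  [[-20,5,0],[0,0,0],0],
  [[-35,9,0],[0,0,0],0],
  [[-36,9,0],[0,0,0],0],
  [[-36,9,0],[0,0,0],0],
  [[-36,9,0],[0,0,0],0],
  [[-36,9,0],[0,0,0],0],
  [[-20,4,0],[0,0,0],0],
  [[-6,0,0],[0,0,0],0],
  [[0,0,0],[0,0,0],0],
])

```text
t: 3.77
position: [631.3, 153.8, 255.1]
orientation: [[-0.999, -0.048, -0.002], [-0.048, 0.999, -0.0], [0.002, -0.0, -1.0]]
wrist_force: [-0.1, -0.6, -0.8]
opening: 0.4
grip_force: 0.0
```

```bash
cat >> h.py <<'E'
J0=np.array([527.7,228.5]); TH=np.radians(3.08)
RJ=np.array([[np.cos(TH),np.sin(TH)],[-np.sin(TH),np.cos(TH)]])
def st():
    s=robot.read_state();o=np.array(s["orientation"]);p=np.array(s["position"]);w=np.array(s["wrist_force"])
    print("t %.2f jig xy %s z %.1f tip %.1f yaw-jig %.2f Fjig %s"%(s["t"],np.round(RJ@(p[:2]-J0),1),p[2],p[2]-25,np.degrees(np.arctan2(o[1,0],o[0,0])-TH)%360,np.round(np.r_[RJ@w[:2],w[2]],2)))
E
python3 - <<'E'
from h import *
st()
im,d,K,V=grab("wrist"); cv2.imwrite("pics/w1.png",im[...,::-1]); np.savez("w1.npz",im=im,d=d,K=K,V=V)
E
```

```text
t 3.77 jig xy [ 99.5 -80.2] z 255.1 tip 230.1 yaw-jig 179.66 Fjig [-0.11 -0.61 -0.82]
```

View pics/w1.png

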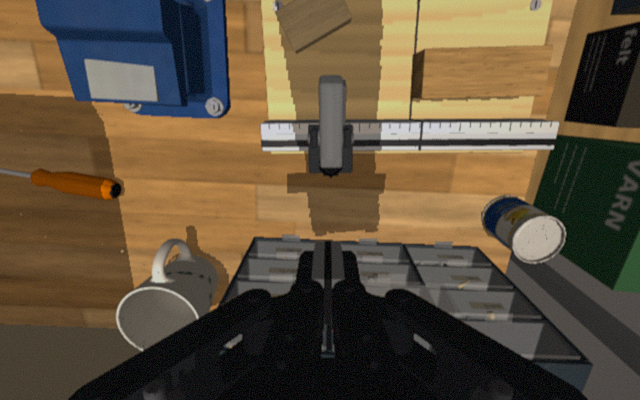

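Wrist view: the flag (col 332) lines up with the closed fingers (col 328), and the fingers are behind it. I'll lower now.

>>> servo_tool([
  [[1,0,15],[0,0,0],0],
  [[1,1,30],[0,0,0],0],
  [[1,0,30],[0,0,0],0],
  [[1,0,25],[0,0,0],0],
  [[0,0,12],[0,0,0],0],
  [[0,0,4],[0,0,0],0],
  [[0,0,0],[0,0,0],0],
])

```text
t: 4.4
position: [625.0, 154.3, 139.8]
orientation: [[-0.999, -0.048, -0.002], [-0.048, 0.999, -0.0], [0.002, -0.0, -1.0]]
wrist_force: [0.4, 1.2, 0.8]
opening: 0.2
grip_force: 0.0
```

```bash
python3 - <<'E'
from h import *
st()
E
```

```text
t 4.40 jig xy [ 93.2 -79.4] z 139.8 tip 114.8 yaw-jig 179.65 Fjig [0.44 1.18 0.8 ]
```

>>> servo_tool([
  [[4,0,0],[0,0,0],0],
  [[4,0,0.5],[0,0,0],0],
  [[4,0,0.5],[0,0,0],0],
  [[4,0,0.5],[0,0,0],0],
  [[4,0,0.5],[0,0,0],0],
  [[4,0,0.5],[0,0,0],0],
])

```text
t: 4.9
position: [602.8, 153.5, 138.8]
orientation: [[-0.999, -0.048, 0.002], [-0.048, 0.999, 0.0], [-0.002, 0.0, -1.0]]
wrist_force: [1.3, 1.2, 1.7]
opening: 0.1
grip_force: 1.1
```

>>> servo_tool([
  [[4,0,0],[0,0,0],0],
  [[4,0,0],[0,0,0],0],
  [[4,0,0],[0,0,0],0],
  [[4,0,0],[0,0,0],0],
  [[0,0,0],[0,0,0],0],
])

```text
t: 5.32
position: [584.7, 152.5, 137.1]
orientation: [[-0.999, -0.048, -0.003], [-0.048, 0.999, -0.0], [0.003, -0.0, -1.0]]
wrist_force: [-0.1, 0.3, 0.0]
opening: -0.0
grip_force: 0.0
```

```bash
python3 - <<'E'
from h import *
st()
E
```

```text
t 5.32 jig xy [ 52.9 -78.9] z 137.1 tip 112.1 yaw-jig 179.67 Fjig [-0.13  0.3   0.04]
```

```bash
python3 - <<'E'
from h import *
im,d,K,V=grab("wrist"); cv2.imwrite("pics/w2.png",im[...,::-1])
E
```

```text
(no output)
```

View pics/w2.png

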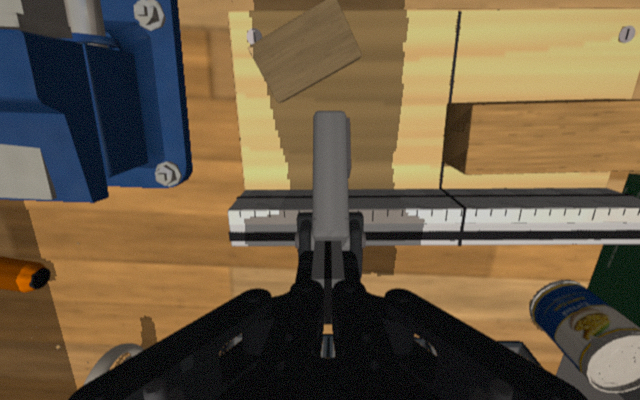

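The flag stands between the fingers and the board, with its leg outer face spanning rows 112–240. I'll read its slope from depth.

```bash
python3 - <<'E'
from h import *
np.set_printoptions(precision=1,suppress=True)
im,d,K,V=grab("wrist");P=cloud(d,K,V)
for v in range(105,255,12):
    p=P[v,331]; print(v,RJ@(p[:2]-J0)-[57,0],p[2]-82)
E
```

```text
105 [-76.4 -76.1] -70.1907478126621
117 [-72.7 -76.9] 4.871573855731839
129 [-66.9 -76.9] 9.063332823717843
141 [-61.4 -77. ] 14.132326871112525
153 [-56. -77.] 18.650442602538874
165 [-50.2 -77.1] 20.579893309661855
177 [-44.9 -77.1] 24.066384060083294
189 [-39.8 -77.2] 27.87697668703271
201 [-34.9 -77.2] 31.758892768917917
213 [-30.2 -77.3] 35.8602884375625
225 [-25.  -77.3] 38.32768626836898
237 [-17.7 -77.3] 36.19817253869604
249 [-15.8 -77.4] 44.95166939576447
```

The flag is at about 54°, as predicted. I'll continue over and then press down gently.

>>> servo_tool([
  [[4,0,2.5],[0,0,0],0],
  [[3.5,0,2.5],[0,0,0],0],
  [[3.5,0,3],[0,0,0],0],
  [[3,0,3],[0,0,0],0],
  [[3,0,3],[0,0,0],0],
  [[3,0,3],[0,0,0],0],
  [[3,0,3],[0,0,0],0],
  [[0,0,2],[0,0,0],0],
  [[0,0,1],[0,0,0],0],
  [[0,0,0],[0,0,0],0],
])

```text
t: 6.25
position: [562.4, 151.5, 114.0]
orientation: [[-0.999, -0.048, -0.002], [-0.048, 0.999, -0.0], [0.002, -0.0, -1.0]]
wrist_force: [-0.4, 0.4, 0.3]
opening: -0.1
grip_force: 0.0
```

```bash
python3 - <<'E'
from h import *
st()
E
```

```text
t 6.25 jig xy [ 30.5 -78.8] z 114.0 tip 89.0 yaw-jig 179.66 Fjig [-0.35  0.38  0.26]
```

>>> servo_tool([
  [[0,0,0.7],[0,0,0],0],
  [[0,0,0.7],[0,0,0],0],
  [[0,0,0.6],[0,0,0],0],
  [[0,0,0],[0,0,0],0],
])

```text
t: 6.58
position: [563.3, 151.5, 112.7]
orientation: [[-0.999, -0.048, -0.001], [-0.048, 0.999, -0.0], [0.001, -0.0, -1.0]]
wrist_force: [-0.1, -0.0, 0.8]
opening: 0.3
grip_force: 0.2
```

>>> servo_tool([
  [[0,0,0.3],[0,0,0],0],
  [[0,0,0],[0,0,0],0],
  [[0,0,0],[0,0,0],0],
])

```text
t: 6.83
position: [563.6, 151.6, 112.5]
orientation: [[-0.999, -0.048, 0.0], [-0.048, 0.999, 0.0], [-0.0, 0.0, -1.0]]
wrist_force: [-0.5, -0.6, 0.9]
opening: 0.1
grip_force: 0.4
```

>>> servo_tool([
  [[0,0,0.4],[0,0,0],0],
  [[0,0,0.4],[0,0,0],0],
  [[0,0,0],[0,0,0],0],
])

```text
t: 7.08
position: [563.5, 151.6, 112.0]
orientation: [[-0.999, -0.048, 0.0], [-0.048, 0.999, 0.0], [-0.0, 0.0, -1.0]]
wrist_force: [-1.7, 0.3, 3.7]
opening: -0.1
grip_force: 1.8
```

>>> servo_tool([
  [[0,0,0.4],[0,0,0],0],
  [[0,0,0.2],[0,0,0],0],
  [[0,0,0],[0,0,0],0],
])

```text
t: 7.33
position: [563.5, 151.6, 112.0]
orientation: [[-0.999, -0.048, 0.0], [-0.048, 0.999, -0.0], [-0.0, -0.0, -1.0]]
wrist_force: [-3.0, 0.0, 6.9]
opening: 0.2
grip_force: 3.5
```

The tip is at z = 87 (arm top when down) and the force is rising with no travel, so the flag is on its end stop. I'll press to about 9 N, then lift and verify.

>>> servo_tool([
  [[0,0,0.4],[0,0,0],0],
  [[0,0,0],[0,0,0],0],
  [[0,0,0],[0,0,0],0],
  [[0,0,0],[0,0,0],0],
  [[0,0,0],[0,0,0],0],
])

```text
t: 7.75
position: [563.5, 151.6, 111.9]
orientation: [[-0.999, -0.048, 0.0], [-0.048, 0.999, -0.0], [-0.0, -0.0, -1.0]]
wrist_force: [-3.4, -0.7, 8.3]
opening: 0.1
grip_force: 4.4
```

>>> servo_tool([
  [[0,0,-3],[0,0,0],0],
  [[0,0,-15],[0,0,0],0],
  [[0,0,-25],[0,0,0],0],
  [[30,10,-25],[0,0,0],0],
  [[36,20,-15],[0,0,0],0],
  [[36,20,0],[0,0,0],50],
  [[20,10,0],[0,0,0],100],
  [[0,0,0],[0,0,0],100],
])

```text
t: 8.42
position: [436.2, 205.8, 192.7]
orientation: [[-0.999, -0.051, -0.003], [-0.051, 0.999, 0.0], [0.003, 0.0, -1.0]]
wrist_force: [-0.1, -0.1, -0.0]
opening: 35.8
grip_force: 0.0
```

```bash
python3 - <<'E'
from h import *
st()
im,d,K,V=grab("wrist"); cv2.imwrite("pics/w3.png",im[...,::-1]); np.savez("w3.npz",im=im,d=d,K=K,V=V)
im,d,K,V=grab("top"); cv2.imwrite("pics/t3.png",im[...,::-1]); np.savez("t3.npz",im=im,d=d,K=K,V=V)
E
```

```text
t 8.42 jig xy [-92.6 -17.8] z 192.7 tip 167.7 yaw-jig 179.85 Fjig [-0.09 -0.08 -0.  ]
```

View pics/w3.png

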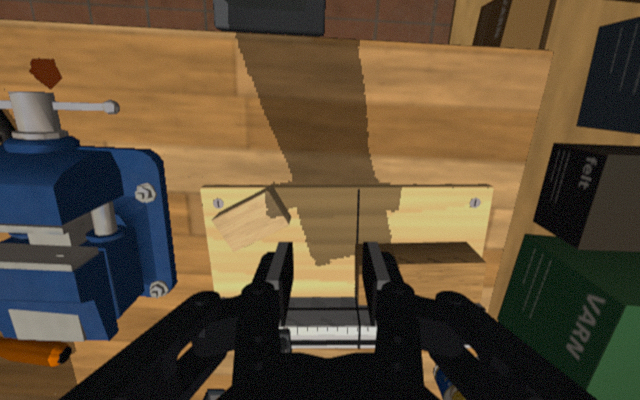

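Wrist view: board at rows 185–345, block right of the right finger at (440,252), offcut at (250,220). The stop is hidden by the left finger, so I'll check the flag in the top depth and its side view numerically.

```bash
python3 - <<'E'
from h import *
np.set_printoptions(precision=1,suppress=True)
z=np.load("t3.npz");P=cloud(z["d"],z["K"],z["V"])
q=P.reshape(-1,3); j=np.c_[(q[:,:2]-J0)@RJ.T,q[:,2]]
for x0 in range(5,60,5):
    k=j[(abs(j[:,0]-x0)<2.5)&(abs(j[:,1]+78.6)<5)&(j[:,2]<160)]
    print(x0,len(k),np.median(k[:,2]) if len(k) else 0)
k=j[(j[:,0]>15)&(j[:,0]<40)&(j[:,2]>75)&(j[:,2]<95)&(abs(j[:,1]+78)<30)];print("arm y",k[:,1].min(),k[:,1].max(),k[:,1].mean())
k=j[(j[:,2]>52)&(j[:,2]<64)&(j[:,0]<30)&(j[:,1]>0)&(j[:,1]<150)]
r=cv2.minAreaRect(k[:,:2].astype(np.float32));print("block",r)
E
```

```text
5 10 11.729739187291727
10 57 46.372038277749425
15 15 87.34122142140689
20 16 86.48769573934885
25 14 86.83914801970087
30 13 87.08373470866218
35 13 86.98343972078737
40 14 86.98761585250406
45 12 86.4787797899005
50 15 86.54913140939288
55 15 89.09821976139267
arm y -87.36003847515912 -70.55193396747484 -79.21096142823879
block ((6.7550249099731445, 20.479476928710938), (31.517192840576172, 20.47623634338379), 4.977453231811523)
```

>>> servo_tool([
  [[-10,20,0],[0,0,0],100],
  [[-10,30,5],[0,0,0],100],
  [[-10,30,10],[0,0,0],100],
  [[0,8,0],[0,0,0],100],
  [[0,0,0],[0,0,0],100],
  [[0,0,0],[0,0,0],100],
])

```text
t: 9.02
position: [467.0, 293.7, 177.4]
orientation: [[-0.999, -0.048, -0.001], [-0.048, 0.999, -0.001], [0.001, -0.001, -1.0]]
wrist_force: [0.1, 0.4, 0.1]
opening: 85.3
grip_force: 0.0
```

The flag arm is level at z ≈ 87, so it's fully down. Next I'll go down in front of the block with open fingers.

>>> servo_tool([
  [[0,2,20],[0,0,0],100],
  [[0,0,35],[0,0,0],100],
  [[0,0,35],[0,0,0],100],
  [[0,0,27],[0,0,0],100],
  [[0,0,12],[0,0,0],100],
  [[0,0,3],[0,0,0],100],
  [[-5,0,0],[0,0,0],100],
  [[-5,0,0],[0,0,0],100],
  [[0,0,0],[0,0,0],100],
])

```text
t: 9.77
position: [479.9, 297.5, 48.5]
orientation: [[-0.999, -0.047, 0.006], [-0.047, 0.999, 0.002], [-0.006, 0.002, -1.0]]
wrist_force: [1.0, -0.2, 0.6]
opening: 85.4
grip_force: 0.0
```

```bash
python3 - <<'E'
from h import *
st()
E
```

```text
t 9.77 jig xy [-44.   71.5] z 48.5 tip 23.5 yaw-jig 179.61 Fjig [ 1.04 -0.24  0.63]
```

>>> servo_tool([
  [[-2,0,0],[0,0,-0.4],100],
  [[-3,0,0],[0,0,0],100],
  [[-3,0,0],[0,0,0],100],
  [[-3,0,0],[0,0,0],100],
  [[-3,0,0],[0,0,0],100],
  [[-3,0,0],[0,0,0],100],
  [[-3,0,0],[0,0,0],100],
  [[-3,0,0],[0,0,0],100],
  [[-2,0,0],[0,0,0],100],
  [[0,0,0],[0,0,0],100],
])

```text
t: 10.6
position: [501.9, 297.9, 45.9]
orientation: [[-0.999, -0.054, 0.001], [-0.054, 0.999, -0.0], [-0.001, -0.0, -1.0]]
wrist_force: [0.4, 0.3, -0.5]
opening: 85.4
grip_force: 0.0
```

>>> servo_tool([
  [[-1,0,0],[0,0,0],100],
  [[-1,0,0],[0,0,0],100],
  [[-1,0,0],[0,0,0],100],
  [[0,0,0],[0,0,0],100],
])

```text
t: 10.93
position: [504.4, 298.1, 45.9]
orientation: [[-0.999, -0.055, 0.0], [-0.055, 0.999, -0.0], [-0.0, -0.0, -1.0]]
wrist_force: [0.0, 1.4, -0.6]
opening: 85.4
grip_force: 0.2
```

```bash
python3 - <<'E'
from h import *
st()
E
```

```text
t 10.93 jig xy [-19.5  70.7] z 45.9 tip 20.9 yaw-jig 180.05 Fjig [ 0.09  1.39 -0.59]
```

>>> servo_tool([
  [[-1,0,0],[0,0,0],100],
  [[-1,0,0],[0,0,0],100],
  [[-1,0,0],[0,0,0],100],
  [[-1,0,0],[0,0,0],100],
  [[-1,0,0],[0,0,0],100],
  [[0,0,0],[0,0,0],100],
])

```text
t: 11.43
position: [509.6, 298.4, 46.0]
orientation: [[-0.999, -0.055, 0.0], [-0.055, 0.999, 0.0], [-0.0, 0.0, -1.0]]
wrist_force: [0.3, 1.0, -0.0]
opening: 85.6
grip_force: 0.2
```

```bash
python3 - <<'E'
from h import *
st()
z,_=0,0
im,d,K,V=grab("wrist"); cv2.imwrite("pics/w4.png",im[...,::-1])
E
```

```text
t 11.43 jig xy [-14.3  70.8] z 46.0 tip 21.0 yaw-jig 180.05 Fjig [ 0.36  1.02 -0.03]
```

View pics/w4.png

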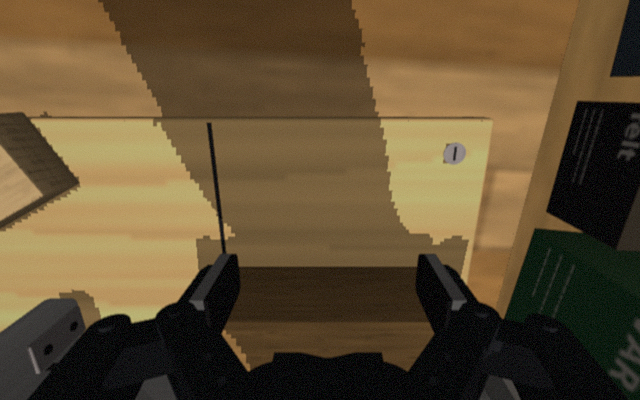

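Wrist view: the block's dark near face lies at rows 267–320 between the fingers (230–430), and the strike pad is at (42,350). I'll measure the block in jig axes.

```bash
cat >> h.py <<'E'
def block():
    im,d,K,V=grab("top"); q=cloud(d,K,V).reshape(-1,3); j=np.c_[(q[:,:2]-J0)@RJ.T,q[:,2]]
    print("top z57 pts, x range per y:")
    k=j[(j[:,2]>50)&(j[:,2]<62)&(j[:,0]<43)&(j[:,0]>-40)&(j[:,1]>-60)&(j[:,1]<145)]
    for y0 in range(-60,145,10):
        m=k[abs(k[:,1]-y0)<5]
        if len(m)>3: print(y0,len(m),m[:,0].min().round(1),m[:,0].max().round(1))
    if len(k): print("y",k[:,1].min(),k[:,1].max())
    return j
E
python3 - <<'E'
from h import *
j=block()
im,d,K,V=grab("wrist"); P=cloud(d,K,V)
for u in(260,320,380):
    for v in range(262,345,8):
        p=P[v,u]; print(u,v,np.round(np.r_[RJ@(p[:2]-J0),p[2]],1))
E
```

```text
top z57 pts, x range per y:
10 50 -22.4 39.4
20 84 -26.5 40.1
30 83 -26.6 40.5
40 84 9.4 41.2
50 76 13.7 39.4
60 48 16.3 39.2
70 15 31.9 40.3
y 9.509570057540664 73.34788005585413
260 262 [-5.7 33.  12.9]
260 270 [-4.2 34.1 18.5]
260 278 [-4.2 35.7 26.2]
260 286 [-3.6 36.9 32.3]
260 294 [-3.5 38.2 38.5]
260 302 [-4.1 39.7 45.2]
260 310 [-3.9 40.7 50.5]
260 318 [-2.5 41.4 54. ]
260 326 [-0.8 41.9 56.9]
260 334 [ 3.8 41.5 56.5]
260 342 [ 7.5 41.3 57.1]
320 262 [-5.6 66.5 12.6]
320 270 [-3.6 66.6 17.6]
320 278 [-3.8 66.7 25.4]
320 286 [-4.  66.9 32.7]
320 294 [-3.7 67.1 38.8]
320 302 [-3.2 67.2 44.1]
320 310 [-4.6 67.3 51.3]
320 318 [-3.4 67.4 54.9]
320 326 [-1.3 67.5 57.3]
320 334 [ 2.6 67.5 57.7]
320 342 [ 7.7 67.4 56.9]
380 262 [ -5.5 100.   12.2]
380 270 [-3.3 99.4 17. ]
380 278 [-3.6 98.  25.1]
380 286 [-4.1 96.8 32.8]
380 294 [-3.8 95.8 38.9]
380 302 [-4.4 94.7 45.6]
380 310 [-4.  93.9 50.6]
380 318 [-4.2 93.  55.8]
380 326 [-1.4 92.9 57.4]
380 334 [ 2.8 93.2 57.4]
380 342 [ 7.5 93.5 57.1]
```

The near face is at x = −3.8 and parallel, so 4 mm remain.

>>> servo_tool([
  [[-1,0,0],[0,0,0],100],
  [[-1,0,0],[0,0,0],100],
  [[-1,0,0],[0,0,0],100],
  [[-0.5,0,0],[0,0,0],100],
  [[0,0,0],[0,0,0],100],
])

```text
t: 12.0
position: [512.9, 298.6, 46.0]
orientation: [[-0.999, -0.055, 0.0], [-0.055, 0.999, 0.0], [-0.0, 0.0, -1.0]]
wrist_force: [-0.8, -0.5, 0.5]
opening: 85.1
grip_force: 0.5
```

>>> servo_tool([
  [[-0.5,0,0],[0,0,0],100],
  [[-0.5,0,0],[0,0,0],100],
  [[0,0,0],[0,0,0],100],
])

```text
t: 12.25
position: [513.9, 298.6, 46.0]
orientation: [[-0.999, -0.055, 0.0], [-0.055, 0.999, 0.0], [-0.0, 0.0, -1.0]]
wrist_force: [-0.9, 0.4, 0.3]
opening: 85.3
grip_force: 0.6
```

>>> servo_tool([
  [[-0.5,0,0],[0,0,0],100],
  [[-0.5,0,0],[0,0,0],100],
  [[0,0,0],[0,0,0],100],
])

```text
t: 12.5
position: [514.2, 298.6, 45.9]
orientation: [[-0.999, -0.055, -0.001], [-0.055, 0.999, -0.0], [0.001, -0.0, -1.0]]
wrist_force: [-4.1, 0.1, 1.7]
opening: 85.4
grip_force: 1.6
```

The block is seated on the fence. Backing off, closing the fingers, and going to its left end.

>>> servo_tool([
  [[10,0,0],[0,0,0],100],
  [[20,0,-10],[0,0,0],100],
  [[0,15,-35],[0,0,0],0],
  [[0,35,-35],[0,0,0],0],
  [[-15,35,0],[0,0,0],0],
  [[-30,12,0],[0,0,0],0],
  [[-17,0,0],[0,0,0],0],
  [[0,0,0],[0,0,0],0],
], force=60)

```text
t: 13.17
position: [545.6, 393.6, 121.3]
orientation: [[-0.998, -0.055, 0.006], [-0.055, 0.999, 0.002], [-0.006, 0.002, -1.0]]
wrist_force: [-0.1, -0.6, -0.8]
opening: 11.9
grip_force: 0.0
```

```bash
python3 - <<'E'
from h import *
st()
j=block()
E
```

```text
t 13.17 jig xy [ 26.8 163.9] z 121.3 tip 96.3 yaw-jig 180.06 Fjig [-0.17 -0.55 -0.79]
top z57 pts, x range per y:
10 76 -0.0 42.1
20 127 -0.2 42.7
30 115 0.2 42.3
40 121 0.0 42.8
50 128 -0.2 42.6
60 119 -0.3 42.9
70 122 0.0 41.9
80 124 -0.0 42.1
90 121 -0.3 42.9
100 121 0.2 42.5
110 126 0.1 42.9
120 119 0.1 43.0
130 68 0.2 42.3
y 9.578892554867053 130.50669577176365
```

>>> servo_tool([
  [[2,0,15],[0,0,0],0],
  [[1,0,30],[0,0,0],0],
  [[1,0,22],[0,0,0],0],
  [[0,-3,8],[0,0,0],0],
  [[0,-3,0],[0,0,0],0],
  [[0,-3,0],[0,0,0],0],
  [[0,-3,0],[0,0,0],0],
  [[0,-2,0],[0,0,0],0],
  [[0,-1,0],[0,0,0],0],
  [[0,0,0],[0,0,0],0],
])

```text
t: 14.05
position: [539.3, 376.6, 46.7]
orientation: [[-0.999, -0.054, 0.002], [-0.054, 0.999, 0.001], [-0.002, 0.001, -1.0]]
wrist_force: [-0.1, -0.2, 0.2]
opening: 0.3
grip_force: 0.0
```

```bash
python3 - <<'E'
from h import *
st()
E
```

```text
t 14.05 jig xy [ 19.6 147.3] z 46.7 tip 21.7 yaw-jig 180.03 Fjig [-0.12 -0.18  0.2 ]
```

>>> servo_tool([
  [[-3,0,0],[0,0,0],0],
  [[0,-1,0],[0,0,0],0],
  [[0,-2,0],[0,0,0],0],
  [[0,-3,0],[0,0,0],0],
  [[0,-3,0],[0,0,0],0],
  [[0,-3,0],[0,0,0],0],
  [[0,-3,0],[0,0,0],0],
  [[0,-3,0],[0,0,0],0],
  [[0,-3,0],[0,0,0],0],
  [[0,-3,0],[0,0,0],0],
])

```text
t: 14.88
position: [542.8, 352.5, 45.5]
orientation: [[-0.999, -0.055, 0.0], [-0.055, 0.999, 0.0], [-0.0, 0.0, -1.0]]
wrist_force: [0.1, 1.2, 0.6]
opening: 0.0
grip_force: 0.9
```

>>> servo_tool([
  [[0,-3,0],[0,0,0],0],
  [[0,-3,0],[0,0,0],0],
  [[0,-3,0],[0,0,0],0],
  [[0,-3,0],[0,0,0],0],
  [[0,-3,0],[0,0,0],0],
  [[0,-3,0],[0,0,0],0],
  [[0,-3,0],[0,0,0],0],
  [[0,-3,0],[0,0,0],0],
  [[0,-2,0],[0,0,0],0],
  [[0,-1,0],[0,0,0],0],
])

```text
t: 15.72
position: [544.2, 325.4, 45.4]
orientation: [[-0.999, -0.054, -0.0], [-0.054, 0.999, -0.0], [0.0, -0.0, -1.0]]
wrist_force: [-0.2, 1.9, 1.0]
opening: 0.1
grip_force: 0.8
```

```bash
python3 - <<'E'
from h import *
st(); j=block()
E
```

```text
t 15.72 jig xy [21.7 95.9] z 45.4 tip 20.4 yaw-jig 180.04 Fjig [-0.07  1.9   1.03]
top z57 pts, x range per y:
-40 66 -0.0 42.5
-30 118 -0.2 41.7
-20 122 -0.2 42.5
-10 128 -0.3 42.9
0 116 -0.3 42.9
10 126 -0.3 43.0
20 128 -0.4 41.9
30 116 0.0 42.8
40 116 -0.2 42.5
50 60 -0.8 41.0
60 39 -0.5 14.7
70 33 -0.5 42.8
80 22 -0.6 14.7
y -39.45513432918048 97.25818030773641
```

The block is sliding true along the fence, with about 28 mm left.

>>> servo_tool([
  [[0,-2,0],[0,0,0],0],
  [[0,-3,0],[0,0,0],0],
  [[0,-3,0],[0,0,0],0],
  [[0,-3,0],[0,0,0],0],
  [[0,-3,0],[0,0,0],0],
  [[0,-3,0],[0,0,0],0],
  [[0,-3,0],[0,0,0],0],
  [[0,-2,0],[0,0,0],0],
  [[0,-1,0],[0,0,0],0],
  [[0,0,0],[0,0,0],0],
])

```text
t: 16.6
position: [545.5, 302.3, 45.3]
orientation: [[-0.999, -0.054, -0.0], [-0.054, 0.999, -0.001], [0.0, -0.001, -1.0]]
wrist_force: [-0.6, 0.3, -0.1]
opening: 0.0
grip_force: 0.0
```

>>> servo_tool([
  [[0,-0.6,0],[0,0,0],0],
  [[0,-0.6,0],[0,0,0],0],
  [[0,0,0],[0,0,0],0],
])

```text
t: 16.85
position: [545.5, 301.5, 45.3]
orientation: [[-0.999, -0.055, -0.0], [-0.055, 0.999, -0.0], [0.0, -0.0, -1.0]]
wrist_force: [0.2, 1.2, -0.1]
opening: 0.2
grip_force: 0.2
```

```bash
python3 - <<'E'
from h import *
st(); j=block()
E
```

```text
t 16.85 jig xy [21.7 71.9] z 45.3 tip 20.3 yaw-jig 180.06 Fjig [ 0.27  1.18 -0.13]
top z57 pts, x range per y:
-60 55 -0.5 42.7
-50 130 -0.5 43.0
-40 123 -0.5 42.9
-30 116 -0.5 42.2
-20 126 -0.3 42.2
-10 124 0.1 42.6
0 117 -0.6 42.9
10 126 -0.2 43.0
20 89 -0.9 42.3
30 45 -0.4 15.4
40 37 -0.6 42.2
50 36 -0.5 13.9
60 10 -0.4 14.5
70 4 9.4 10.0
y -59.99005638202246 74.52716591309908
```

>>> servo_tool([
  [[0,-0.5,0],[0,0,0],0],
  [[0,-0.5,0],[0,0,0],0],
  [[0,-0.5,0],[0,0,0],0],
  [[0,-0.5,0],[0,0,0],0],
  [[0,0,0],[0,0,0],0],
])

```text
t: 17.32
position: [545.6, 299.5, 45.4]
orientation: [[-0.999, -0.055, -0.0], [-0.055, 0.999, -0.0], [0.0, -0.0, -1.0]]
wrist_force: [-0.2, 0.3, -0.0]
opening: 0.2
grip_force: 0.1
```

>>> servo_tool([
  [[0,-0.5,0],[0,0,0],0],
  [[0,-0.5,0],[0,0,0],0],
  [[0,0,0],[0,0,0],0],
])

```text
t: 17.57
position: [545.8, 298.5, 45.5]
orientation: [[-0.999, -0.055, 0.0], [-0.055, 0.999, -0.0], [-0.0, -0.0, -1.0]]
wrist_force: [-0.4, 1.1, -0.7]
opening: -0.2
grip_force: 0.2
```

>>> servo_tool([
  [[0,-0.5,0],[0,0,0],0],
  [[0,-0.5,0],[0,0,0],0],
  [[0,0,0],[0,0,0],0],
])

```text
t: 17.82
position: [545.8, 297.6, 45.4]
orientation: [[-0.999, -0.055, -0.0], [-0.055, 0.999, -0.0], [0.0, -0.0, -1.0]]
wrist_force: [-1.2, 0.9, 0.3]
opening: 0.3
grip_force: 0.2
```

>>> servo_tool([
  [[0,-0.4,0],[0,0,0],0],
  [[0,-0.4,0],[0,0,0],0],
  [[0,0,0],[0,0,0],0],
])

```text
t: 18.07
position: [545.9, 297.1, 45.5]
orientation: [[-0.998, -0.055, 0.0], [-0.055, 0.998, 0.001], [-0.0, 0.001, -1.0]]
wrist_force: [0.9, 1.6, -0.3]
opening: 0.3
grip_force: 0.9
```

>>> servo_tool([
  [[0,-0.4,0],[0,0,0],0],
  [[0,-0.3,0],[0,0,0],0],
  [[0,0,0],[0,0,0],0],
])

```text
t: 18.32
position: [546.0, 297.0, 45.7]
orientation: [[-0.998, -0.055, 0.0], [-0.055, 0.998, 0.002], [-0.0, 0.002, -1.0]]
wrist_force: [-0.6, 5.1, -1.7]
opening: -0.0
grip_force: 2.4
```

>>> servo_tool([
  [[0,-0.3,0],[0,0,0],0],
  [[0,-0.3,0],[0,0,0],0],
  [[0,0,0],[0,0,0],0],
])

```text
t: 18.57
position: [546.1, 296.9, 45.8]
orientation: [[-0.998, -0.056, 0.0], [-0.056, 0.998, 0.003], [-0.001, 0.003, -1.0]]
wrist_force: [-0.6, 6.3, -0.5]
opening: 0.2
grip_force: 3.2
```

The block bears on the stop at about 6 N; I'll raise it to about 10 N and hold.

>>> servo_tool([
  [[0,-0.3,0],[0,0,0],0],
  [[0,-0.2,0],[0,0,0],0],
  [[0,0,0],[0,0,0],0],
])

```text
t: 18.82
position: [546.2, 296.9, 45.9]
orientation: [[-0.998, -0.056, 0.0], [-0.056, 0.998, 0.004], [-0.001, 0.004, -1.0]]
wrist_force: [-0.7, 8.1, 0.0]
opening: -0.5
grip_force: 3.7
```

>>> servo_tool([
  [[0,-0.2,0],[0,0,0],0],
  [[0,0,0],[0,0,0],0],
  [[0,0,0],[0,0,0],0],
])

```text
t: 19.07
position: [546.2, 296.9, 45.9]
orientation: [[-0.998, -0.056, 0.001], [-0.056, 0.998, 0.005], [-0.001, 0.005, -1.0]]
wrist_force: [-0.7, 7.8, 0.3]
opening: 0.3
grip_force: 4.0
```

>>> servo_tool([
  [[0,-0.3,0],[0,0,0],0],
  [[0,-0.1,0],[0,0,0],0],
  [[0,0,0],[0,0,0],0],
  [[0,0,0],[0,0,0],0],
  [[0,0,0],[0,0,0],0],
  [[0,0,0],[0,0,0],0],
  [[0,0,0],[0,0,0],0],
  [[0,0,0],[0,0,0],0],
])

```text
t: 19.73
position: [546.3, 296.9, 46.0]
orientation: [[-0.998, -0.056, 0.001], [-0.056, 0.998, 0.005], [-0.001, 0.005, -1.0]]
wrist_force: [-1.4, 9.3, 0.5]
opening: -0.3
grip_force: 4.4
```

```bash
python3 - <<'E'
from h import *
st(); j=block(); st()
E
```

```text
t 19.73 jig xy [22.2 67.3] z 46.0 tip 21.0 yaw-jig 180.14 Fjig [-0.92  9.34  0.47]
top z57 pts, x range per y:
-60 55 0.1 42.9
-50 124 0.4 42.9
-40 123 -0.1 43.0
-30 117 -0.6 42.3
-20 125 -0.2 42.8
-10 125 -0.0 42.6
0 115 -0.3 42.5
10 116 -0.2 42.9
20 59 -0.4 18.4
30 40 -0.1 15.2
40 35 0.2 11.9
50 27 -0.4 14.4
y -59.85136115927351 69.49432504745684
t 19.78 jig xy [22.2 67.3] z 46.0 tip 21.0 yaw-jig 180.14 Fjig [-0.88  8.13  0.17]
```

It has been held at about 8–9 N for over half a second. I'll release slowly, move away and check.

>>> servo_tool([
  [[0,1,0],[0,0,0],0],
  [[0,1.5,0],[0,0,0],0],
  [[0,5,0],[0,0,0],0],
  [[0,20,0],[0,0,0],0],
  [[0,20,-20],[0,0,0],0],
  [[0,10,-38],[0,0,0],0],
  [[5,0,-38],[0,0,0],0],
  [[38,0,-30],[0,0,0],0],
  [[38,0,0],[0,0,0],0],
  [[38,0,0],[0,0,0],0],
])

```text
t: 20.62
position: [430.6, 346.0, 170.0]
orientation: [[-0.999, -0.053, 0.006], [-0.053, 0.999, 0.001], [-0.006, 0.001, -1.0]]
wrist_force: [-1.4, 0.6, -1.5]
opening: 0.1
grip_force: 0.0
```

>>> servo_tool([
  [[38,0,0],[0,0,0],0],
  [[38,0,0],[0,0,0],0],
  [[0,0,0],[0,0,0],0],
])

```text
t: 20.87
position: [345.4, 338.0, 165.5]
orientation: [[-0.998, -0.058, -0.008], [-0.058, 0.998, -0.006], [0.008, -0.006, -1.0]]
wrist_force: [-0.8, -0.8, -0.4]
opening: 0.1
grip_force: 0.0
```

```bash
python3 - <<'E'
from h import *
st(); j=block()
k=j[(j[:,2]>52)&(j[:,2]<62)&(j[:,0]<43.2)&(j[:,0]>-15)&(j[:,1]>-67.5)&(j[:,1]<80)]
print(cv2.minAreaRect(k[:,:2].astype(np.float32)))
z=np.load("top0.npz");q=cloud(z["d"],z["K"],z["V"]).reshape(-1,3);a=np.c_[(q[:,:2]-J0)@RJ.T,q[:,2]]
for n,c in(("before",a),("after",j)):
    m=c[(c[:,2]>66)&(c[:,2]<92)&(c[:,0]>72)&(c[:,0]<96)&(abs(c[:,1]+79)<30)]; print(n,"carriage y",m[:,1].min(),m[:,1].max(),m[:,1].mean(),len(m))
m=j[(j[:,2]>80)&(j[:,2]<92)&(j[:,0]>12)&(j[:,0]<40)&(abs(j[:,1]+79)<20)];print("arm",m.mean(0),m.std(0))
im,d,K,V=grab("top");cv2.imwrite("pics/end.png",cv2.resize(im[105:225,150:320,::-1],None,fx=4.5,fy=4.5,interpolation=cv2.INTER_CUBIC))
E
```

```text
t 20.87 jig xy [-176.2  119.1] z 165.5 tip 140.5 yaw-jig 180.22 Fjig [-0.88 -0.73 -0.38]
top z57 pts, x range per y:
-60 58 -0.1 42.6
-50 125 -0.2 42.6
-40 124 -0.4 42.9
-30 118 -0.0 42.9
-20 126 -0.3 42.0
-10 125 -0.3 42.8
0 116 -0.8 43.0
10 121 -0.2 43.0
20 129 -0.3 42.1
30 117 -0.5 43.0
40 125 -0.7 42.6
50 82 -0.2 42.9
y -59.9385747980551 51.473643367530435
((21.164583206176758, -7.970691680908203), (118.88707733154297, 43.98057174682617), 89.98363494873047)
before carriage y -100.5352628033319 -57.19914908352134 -82.07599834337222 172
after carriage y -100.48056749885828 -57.24318068329454 -79.48774490027988 275
arm [ 25.69324255 -79.15331839  86.62845669] [8.18170874 5.18971464 1.52274615]
```

View pics/end.png

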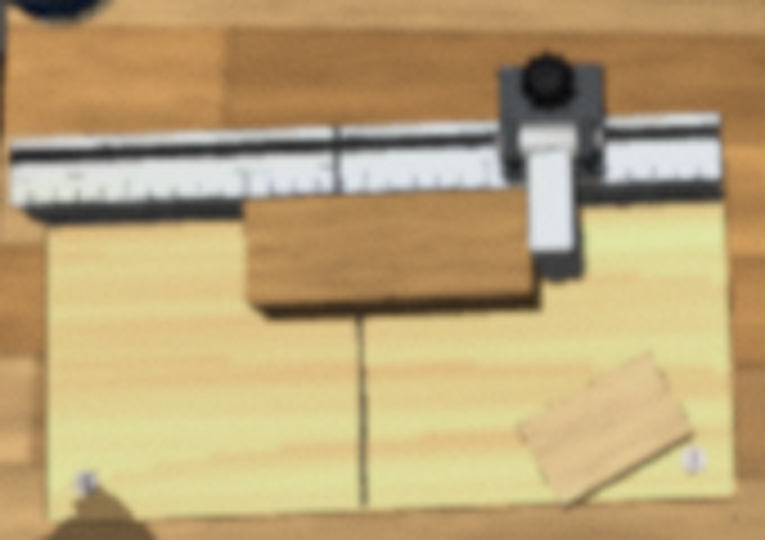

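The picture shows the block flush on fence and stop, its right end at (535,240) touching the flag. The flag is level, and the carriage and offcut have not moved. Handing in.

```bash
python3 -c "
from plant import robot
print(robot.close_job())"
```

```text
the job is handed in; nothing more can be done
None
```

The job is handed in: the flag is fully down, and the block lies flat along the fence with its end on the stop after being held at about 8–9 N for over half a second; the last images show the stop and offcut where they were; I did not re-measure the marker, but the arm never went down near it.

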